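Zero the casting press and hold the mould halves closed on their dowels

TASK

Get the small casting press ready: first turn its black tare knob until the pointer reads zero (points at the long mark), then take the loose upper mould half, fit it flush over the two dowels of the lower half on the sprung table, and press the pair down until the table is on its stop. Finish still holding it pressed down like that; do not let go. Leave the sample pot, the dropper bottle and the petri dish where they stand.

Things in the scene. Friction and masses are not known exactly. Their poses are not given: they have to be found in the camera images.
- press: casting press fixed to the desk: grey base plate 150 (x) x 200 (y) mm, top 17 mm above the desk; origin on the desk under its centre. In its frame the sprung table with the lower mould half is centred at y = +42 mm and the tare knob's axis is at y = -62 mm, both at x = 0
- tare_knob (a joint): angle of the tare knob about its vertical axis, rad, positive anticlockwise seen from above. 0 = pointer at the long zero mark, which lies on the press's +x side of the dial; short marks every 30 degrees. Turns -1.7 to 1.7, stays where it is left (friction 0.03 Nm)
- knob_grip (a point): centre of the tare knob's grip on its axis, 42.5 mm above the desk. The grip is an upright knurled black cylinder 30 mm in diameter, 32 mm tall (26.5 to 58.5 mm above the desk), over a skirt 40 mm in diameter and a dial plate 72 mm in diameter whose top is 21 mm above the desk; x axis points along the pointer (a black finger sticking 6.5 mm out of the skirt over the pale dial, with a white line in the same direction on top of the grip)
- table (a joint): how far the sprung table is pushed down, m: 0 = up, 0.006 = on its stop. A push of about 10 N beyond the upper half's own weight brings it to the stop; it springs up again when released
- seat (a point): centre of the parting face (top face) of the lower mould half, an aluminium block 100 (x) x 48 (y) mm fixed on the sprung table; 48 mm above the desk while the table is up, moves down with it. x along the block's long side. Two upright dowels 8 mm in diameter stand on this face at x = +36 and -36 mm, 12 mm tall with the last 4 mm tapered; a 36 x 24 mm cavity lies between them
- upper_centre (a point): loose upper mould half, aluminium, 0.14 to 0.28 kg, lying with its underside on the desk: plate 100 (x) x 48 (y) x 14 mm with two through holes 10 mm in diameter at x = +36 and -36 mm (fits either way round), and on top an upright grip rib 44 (x) x 14 (y) mm, rising from 14 to 46 mm above the underside. This point is at its centre, 23 mm above its underside; z up, x along the long side
- sample_pot: bystander: sample pot with a lid, 46 x 52 x 53 mm, origin at the centre of its underside
- iodine: bystander: dropper bottle with a black cap, 32 mm in diameter, 99 mm tall, origin at the centre of its underside
- petri_1: bystander: petri dish, 61 mm in diameter, 16 mm tall, origin at the centre of its underside
Mind the look-alikes: they are no part of the job. Of the things shaped like the part that bears upper_centre, the aluminium one is meant.

How it is judged:
By the outcome, as a careful person would: the job done as asked, in the order asked, and still so for the second after the job is handed in, while the arm keeps its last pose, push and grip.
It also fails if it takes over 51 s, if anything falls off the work surface, if the arm or the gripper's body presses on something with over 40 N, if the wrist force passes 120 N, or if a joint passes its speed limit or range.

ROBOT

A 6-joint arm with a two-finger parallel gripper is mounted at the origin on a cart in front of the work surface, level with it; the furniture and walls round the work are solid. World frame = base frame: x ahead of the robot, y to its left, z up, the work surface at z = 0. Lengths are in m, angles in rad, forces in N, time in s.
With the tool pointing down it reaches from about 0.375 to 0.9 m from the base axis. Payload 3.1 kg.
Tool frame: the origin (TCP) lies on the centre line of the jaws, within the pads' length; the fingertips stand 19 mm ahead of it and the grasp point (between the pads) is the TCP; z points along the fingers, y is the line along which they close (so a half turn about z gives the same grasp; the last joint's range is limited). The gripper opens to 85 mm and grips with 20 to 120 N. Pads are 22 mm wide; open, the fingers measure 114 mm over their backs; the gripper's body (76 mm by 85 mm) begins 54 mm behind the grasp point. The pads swing forward as they close: fully open they stand 13 mm farther back than shut.
Start: joints at [1.024, 0.527, 1.433, -0, 1.181, -0.178], TCP at [0.225, 0.583, 0.225] pointing down, gripper open.
Joint ranges: [-3.08, 3.08], [-0.75, 2.2], [0.22, 2.44], [-1.43, 4.57], [0, 2.65], [-2.85, 2.85]. Speed limits (rad/s): [2.79, 2.79, 3.14, 3.14, 3.14, 3.14].

INTERFACE

Orientations are given as a unit quaternion [x, y, z, w].
In Python, from station import manip gives the robot as it stands.
- The arm moves only by the tool servo_tool, never from a script. Its argument "rows" is a list that holds one entry, the list of rows, each a list of 7 numbers: the turn, a rotation vector about the tool's x, y, z in degrees, then the shift along the tool's x, y, z in m, then the gripper command: -1 is shut, 1 is fully open, values between are in proportion. In form: [[[wx, wy, wz, tx, ty, tz, jaw], ...]]. A call has 1 to 8 rows; each row shifts and turns the commanded pose from where the row before left it, along the tool's axes as they then stand; what a row does not reach is not made up. A row lasts 1/12 s, in which the tool goes at most 41.7 mm and 7.16 degrees, less where a joint would pass 70% of its speed; a pose out of reach is approached as far as the arm can. A call is refused whole if a number of a shift passes 0.0417 or a number of a turn 7.16, either way. A call with a gripper value outside its range is refused whole. The fingers move at their own pace and stop on an object; "squeeze" is the grip in N (left out, the last holds). Time passes only in rows, so rows that do not move let the fingers close. It gives the time, the measured TCP pose, the force, the opening and the grip force at its end, in the units of the state.
- manip.sense(): the state, without advancing time (a new reading comes with each control period).
- manip.snapshot(name): name is "scene" or "top" or "wrist"; returns the picture (420x560x3 uint8, blue, green, red); there is no depth.
- manip.camera_info(name): a dict with "K" (3x3 intrinsics, pixels), "camera_from_world" (4x4, takes a point from world to camera coordinates). Camera axes: x right, y down, z forward; pixel columns grow to the right and rows downward; lengths in m; the calibration is good to about 2 mm. A picture is of the moment at which its call begins: read the wrist's pose just before it. camera_info takes no time and is no camera call; for the wrist camera it gives the pose at the moment of the call.
- manip.sign_off(): hands the job in; it is judged then, once.
The state is a dict: "t": time; "q": joint angles; "qd": joint speeds; "tau": joint torques, N m; "tcp_pos": TCP position; "tool_rot": TCP orientation; "force": force on the tool from outside, world axes, zero at the start; "ft_torque": the same for the moment, N m; "finger_gap": opening from 0.0 (shut) to 1.0 (fully open); "gripper_force": force on a finger pad.
Only numpy, scipy, OpenCV 4.12 (cv2) and the standard library are available. Lean on these libraries where they do the work, as an engineer would, in place of code of your own. Each camera call takes 0.05 s, during which the arm holds its last target. There are 200 camera calls.

## Working session

There is one attempt and no reset: what is moved stays moved. The work goes in short steps, Python scripts to look and compute and a tool call to move; the robot and the scene stay as the last step left them, time stands still between calls to the robot, and variables do not carry over. Pictures are saved under pics/ and viewed, at most 10 in all, crops included, and the job is handed in when it is done.

Besides the shell and the picture viewer there is one more tool, called after "Emit:" as name(argument=value, ...) on one line, values as JSON. servo_tool: Moves the arm, as the interface text tells. Its arguments: {"type":"object","properties":{"rows":{"type":"array","items":{"type":"array","items":{"type":"array","items":{"type":"number"}}}},"squeeze":{"type":"number"}},"required":["rows"]}

```bash
mkdir -p pics; cat > h.py <<'E'
import numpy as np, cv2
from station import manip
def ray(info,u,v,z):
    K=np.array(info["K"]);T=np.array(info["camera_from_world"]);R=T[:3,:3];c=-R.T@T[:3,3]
    d=R.T@np.linalg.inv(K)@np.array([u,v,1.]);return c+d*(z-c[2])/d[2]
def proj(info,P):
    K=np.array(info["K"]);T=np.array(info["camera_from_world"]);p=K@(T[:3,:3]@np.array(P)+T[:3,3]);return p[:2]/p[2]
E
python3 - <<'E'
from h import *
s=manip.sense();print({k:np.round(v,3).tolist() for k,v in s.items()})
for n in("top","scene"):
    im=manip.snapshot(n);cv2.imwrite(f"pics/{n}0.png",im);i=manip.camera_info(n);np.save(f"{n}.npy",i,allow_pickle=True)
    T=np.array(i["camera_from_world"]);print(n,-T[:3,:3].T@T[:3,3])
cv2.imwrite("pics/top0b.png",cv2.resize(cv2.imread("pics/top0.png"),(800,600),interpolation=cv2.INTER_CUBIC))
E
```

```text
{'t': 0.0, 'q': [1.024, 0.528, 1.434, 0.0, 1.181, -0.178], 'qd': [0.001, 0.0, -0.001, -0.001, -0.001, 0.001], 'tau': [-0.001, -44.236, -17.802, -0.0, 0.008, 0.0], 'tcp_pos': [0.225, 0.582, 0.224], 'tool_rot': [0.183, 0.983, -0.001, -0.0], 'force': [0.239, -0.925, -0.093], 'ft_torque': [0.071, 0.066, -0.005], 'gripper_force': 0.0, 'finger_gap': 0.998}
top [ 0.42349612 -0.00231447  1.4317251 ]
scene [-0.04286049 -0.53183282  0.54461908]
```

View pics/top0b.png

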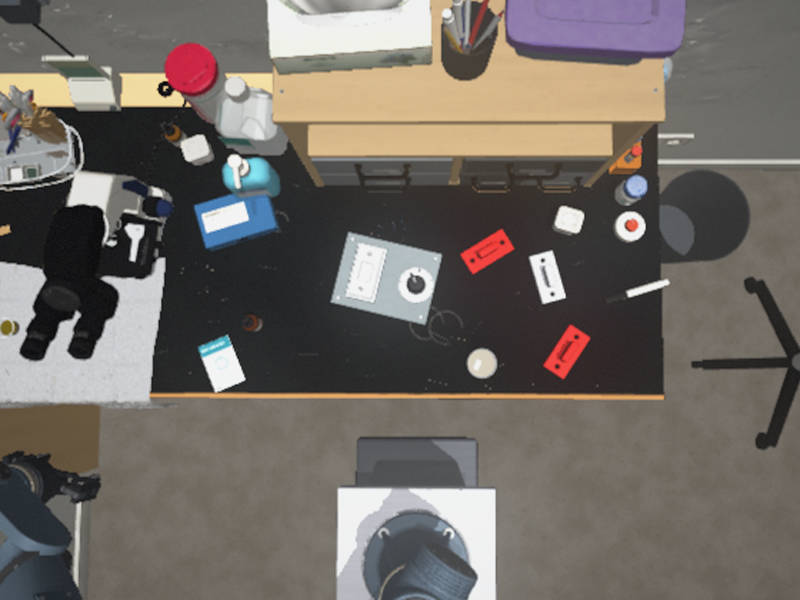

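View pics/scene0.png

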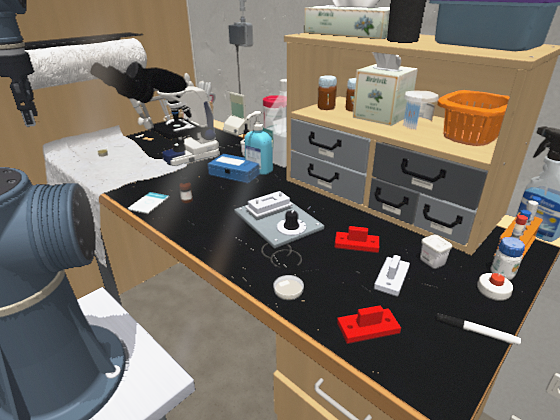

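Candidates in the 800 px top view are red (487,251), red (567,351) and grey-white (547,277). The grey-white one fits "aluminium". I'll check it in a close crop, together with the press.

```bash
python3 - <<'E'
from h import *
im=cv2.imread("pics/top0.png")[155:275,225:405]
cv2.imwrite("pics/crop1.png",cv2.resize(im,(792,528),interpolation=cv2.INTER_CUBIC))
E
```

```text
(no output)
```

View pics/crop1.png

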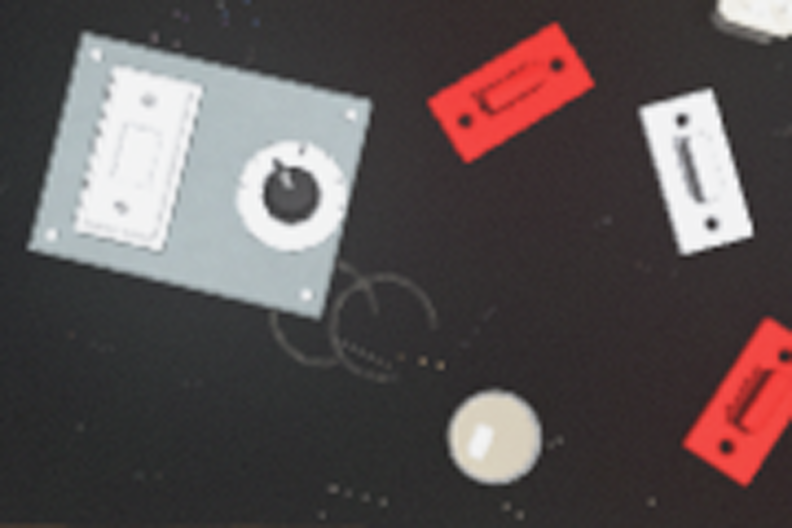

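The grey-white block has two holes at (682,120) and (711,223), so it's the aluminium half; the other two are clearly red. The press plate corners are (83,33), (372,100), (322,318) and (30,247). The dial centre is about (292,195) and the pointer tip about (276,162). The long mark is near (303,148).

```bash
python3 - <<'E'
from h import *
i=manip.camera_info("top")
f=lambda u,v,z: ray(i,225+(u+.5)/4.4-.5,155+(v+.5)/4.4-.5,z)
C=np.array([f(*p,.017) for p in[(83,33),(372,100),(322,318),(30,247)]])
c=C.mean(0);print("corners",C.round(4).tolist(),"c",c)
e=((C[0]-C[1])+(C[3]-C[2]))[:2]; yaw=np.arctan2(e[1],e[0])-np.pi/2;print("yaw deg",np.degrees(yaw))
R=lambda a:np.array([[np.cos(a),-np.sin(a)],[np.sin(a),np.cos(a)]])
print("seat",c[:2]+R(yaw)@[0,.042],"knob",c[:2]+R(yaw)@[0,-.062])
d=f(292,195,.021);t=f(276,162,.024);m=f(303,148,.021);h=lambda p:np.degrees(np.arctan2(*(p-d)[[1,0]]))
print("dial",d,"ptr dir",h(t),"mark dir",h(m))
H=[f(682,120,.014),f(711,223,.014)];U=np.array([f(*p,.014) for p in[(639,106),(712,88),(753,234),(684,255)]])
print("upper",(H[0]+H[1])/2,U.mean(0),np.degrees(np.arctan2(*(H[0]-H[1])[[1,0]])),np.linalg.norm(H[0]-H[1]))
for p in[(487,251),(567,351),(569,220),(482,363)]:print(p,ray(i,p[0]*.7,p[1]*.7,.03))
s=manip.sense();from scipy.spatial.transform import Rotation as Q;print(Q.from_quat(s['tool_rot']).as_matrix().round(3))
E
```

```text
corners [[0.6725, 0.1421, 0.017], [0.6275, -0.0512, 0.017], [0.4821, -0.0181, 0.017], [0.5287, 0.1758, 0.017]] c [0.57772299 0.06213415 0.017     ]
yaw deg -13.298632390063911
seat [0.5873841 0.1030079] knob [0.56346135 0.00179672]
dial [0.56341602 0.00189197 0.021     ] ptr dir 26.191751731628383 mark dir -12.964889831265934
upper [ 0.58043217 -0.26679737  0.014     ] [ 0.58100842 -0.26711671  0.014     ] 14.940564981777554 0.07119935545561142
(487, 251) [ 0.63058824 -0.1428766   0.03      ]
(567, 351) [ 0.42853668 -0.30192605  0.03      ]
(569, 220) [ 0.69447463 -0.3099118   0.03      ]
(482, 363) [ 0.40393533 -0.13159073  0.03      ]
[[-0.933  0.361 -0.001]
 [ 0.361  0.933 -0.002]
 [ 0.    -0.002 -1.   ]]
```

Knob angle is about +39.5°, at (0.5635, 0.002). First I'll move above it.

Emit:
servo_tool(rows=[[[0,0,0,-0.0219,-0.01745,0,0.4],[0,0,0,-0.0219,-0.01745,0,0.4],[0,0,0,-0.0219,-0.01745,0,0.4],[0,0,0,-0.0219,-0.01745,0,0.4],[0,0,0,-0.0219,-0.01745,0,0.4],[0,0,0,-0.0219,-0.01745,0,0.4],[0,0,0,-0.0219,-0.01745,0,0.4],[0,0,0,-0.0219,-0.01745,0,0.4]]], squeeze=40)

```text
t: 0.77
tcp_pos: [0.3385, 0.3882, 0.2251]
tool_rot: [0.183, 0.983, -0.0, -0.0]
force: [0.4, -0.3, 1.0]
finger_gap: 0.701
gripper_force: 0.0
```

Emit:
servo_tool(rows=[[[0,0,0,-0.0219,-0.01745,0,0.4],[0,0,0,-0.0219,-0.01745,0,0.4],[0,0,0,-0.0219,-0.01745,0,0.4],[0,0,0,-0.0219,-0.01745,0,0.4],[0,0,0,-0.0219,-0.01745,0,0.4],[0,0,0,-0.0219,-0.01745,0,0.4],[0,0,0,-0.0219,-0.01745,0,0.4],[0,0,0,-0.0219,-0.01745,0,0.4]]])

```text
t: 1.43
tcp_pos: [0.4517, 0.1949, 0.2252]
tool_rot: [0.183, 0.983, -0.0, -0.0]
force: [-0.3, 0.4, -0.2]
finger_gap: 0.702
gripper_force: 0.0
```

Emit:
servo_tool(rows=[[[0,0,0,-0.0219,-0.01745,0,0.4],[0,0,0,-0.0219,-0.01745,0,0.4],[0,0,0,-0.0219,-0.01745,0,0.4],[0,0,0,-0.0219,-0.01745,0,0.4],[0,0,0,-0.0219,-0.01745,0,0.4],[0,0,0,-0.0219,-0.01745,0,0.4],[0,0,0,-0.0219,-0.01745,0,0.4],[0,0,0,-0.0219,-0.01745,0,0.4]]])

```text
t: 2.1
tcp_pos: [0.5647, 0.0016, 0.225]
tool_rot: [0.183, 0.983, 0.0, -0.001]
force: [0.5, 0.1, -0.2]
finger_gap: 0.701
gripper_force: 0.0
```

```bash
python3 - <<'E'
from h import *
i=manip.camera_info("wrist");im=manip.snapshot("wrist");cv2.imwrite("pics/w1.png",cv2.resize(im,(800,600),interpolation=cv2.INTER_CUBIC));np.save("w1.npy",i,allow_pickle=True)
T=np.array(i["camera_from_world"]);print(-T[:3,:3].T@T[:3,3],manip.sense()["t"])
print(proj(i,[.5635,.002,.0585])/.7, proj(i,[.5874,.103,.048])/.7)
E
```

```text
[0.49144416 0.03027623 0.37291731] 2.15
[391.91324672 269.54533324] [533.32571417 247.0699952 ]
```

View pics/w1.png

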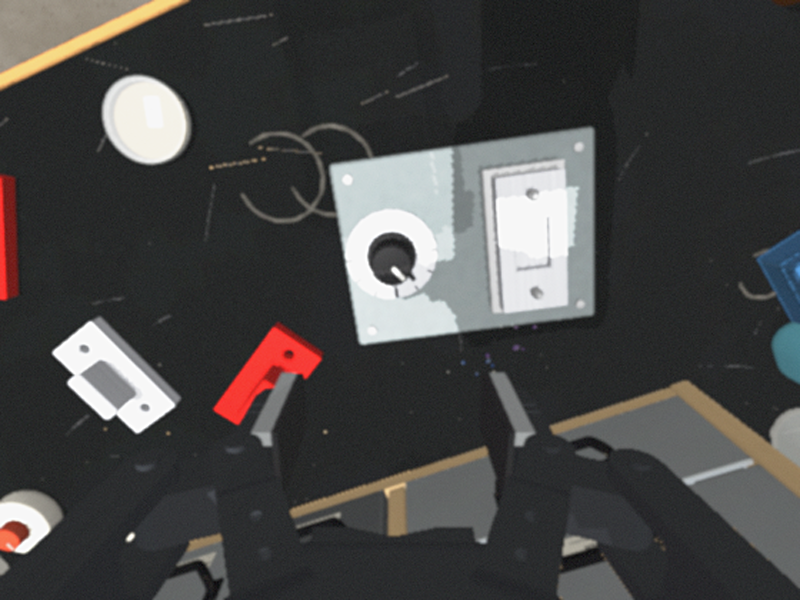

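The wrist view shows the press at (330–595, 128–345), with the knob top near (391,250) and its white line pointing towards (410,280). The dowels are at (532,192) and (537,292). I'll enlarge it.

```bash
python3 - <<'E'
from h import *
im=cv2.imread("pics/w1.png")[120:350,325:605]
cv2.imwrite("pics/w1c.png",cv2.resize(im,(728,598),interpolation=cv2.INTER_CUBIC))
E
```

```text
(no output)
```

View pics/w1c.png

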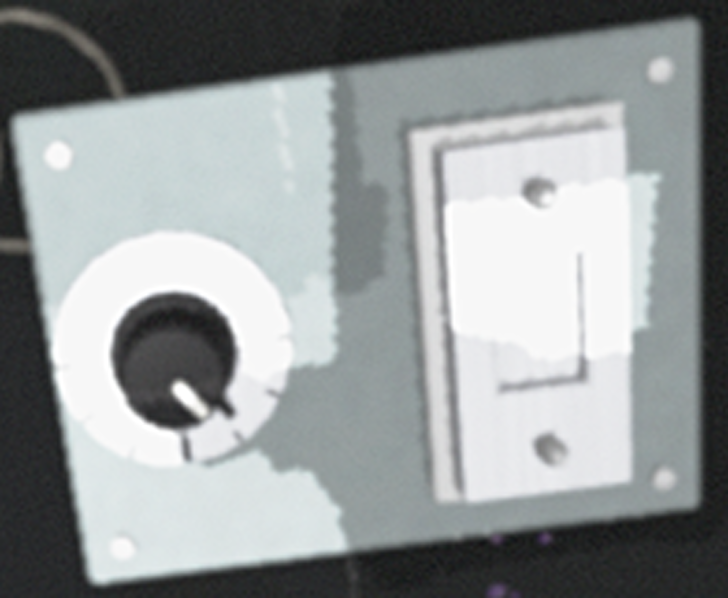

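```bash
python3 - <<'E'
from h import *
i=np.load("w1.npy",allow_pickle=True).item()
f=lambda u,v,z: ray(i,((325+(u+.5)/2.6)+.5)*.7-.5,((120+(v+.5)/2.6)+.5)*.7-.5,z)
C=np.array([f(*p,.017) for p in[(700,17),(13,117),(92,584),(700,507)]])
print(C.round(4).tolist(),C.mean(0)); 
for a,b in((0,1),(3,2)): print("y-yaw",np.degrees(np.arctan2(*(C[a]-C[b])[[1,0]]))-90,np.linalg.norm(C[a]-C[b]))
for a,b in((1,2),(0,3)): print("x-yaw",np.degrees(np.arctan2(*(C[b]-C[a])[[1,0]])),np.linalg.norm(C[a]-C[b]))
B=np.array([f(*p,.048) for p in[(438,150),(628,128),(632,482),(462,500)]]);print("block",B.round(4).tolist(),B.mean(0), np.linalg.norm(B[0]-B[3]),np.linalg.norm(B[0]-B[1]))
D=[f(543,192,.054),f(550,449,.054)];print("dowels",D,(D[0]+D[1])/2,np.degrees(np.arctan2(*(D[1]-D[0])[[1,0]])),np.linalg.norm(D[0]-D[1]))
d=f(173,349,.021);h=lambda p,q:np.degrees(np.arctan2(*(p-q)[[1,0]]))
print("dial",d,"ptr",h(f(230,410,.024),d),"line",h(f(207,414,.0585),f(175,387,.0585)),"mark",h(f(188,460,.021),d))
g=f(168,368,.0585);print("top",g)
E
```

```text
[[0.526, 0.1762, 0.017], [0.4806, -0.016, 0.017], [0.6246, -0.0506, 0.017], [0.6704, 0.1417, 0.017]] [0.57539438 0.06282685 0.017     ]
y-yaw -13.282349832655086 0.19747041843092156
y-yaw -13.38995028088172 0.19769963013519898
x-yaw -13.520522540147736 0.14812423028608684
x-yaw -13.431622361244418 0.14849473061646107
block [[0.5303, 0.0905, 0.048], [0.5431, 0.1392, 0.048], [0.6401, 0.1153, 0.048], [0.6275, 0.0676, 0.048]] [0.585239   0.10314351 0.048     ] 0.09989777438694558 0.050390396576957264
dowels [array([0.5498881 , 0.11209354, 0.054     ]), array([0.6193289 , 0.09458206, 0.054     ])] [0.5846085 0.1033378 0.054    ] -14.153663229385975 0.07161477881466251
dial [0.56035565 0.00284352 0.021     ] ptr 22.364458205244 line 27.910038291256395 mark -13.642050591792376
top [0.55743985 0.00258251 0.0585    ]
```

Emit:
servo_tool(rows=[[[0,0,0,0.0025,-0.0003,0.024,0.4],[0,0,0,0,0,0.024,0.4],[0,0,0,0,0,0.024,0.4],[0,0,0,0,0,0.024,0.4],[0,0,0,0,0,0.024,0.4],[0,0,0,0,0,0.024,0.4],[0,0,0,0,0,0.02,0.4],[0,0,0,0,0,0.013,0.4]]])

```text
t: 2.82
tcp_pos: [0.5605, 0.0039, 0.0459]
tool_rot: [0.183, 0.983, 0.0, -0.002]
force: [0.3, 0.2, 0.3]
finger_gap: 0.703
gripper_force: 0.0
```

Emit:
servo_tool(rows=[[[0,0,0,0,0,0,-0.5],[0,0,0,0,0,0,-0.5],[0,0,0,0,0,0,-0.5],[0,0,0,0,0,0,-0.5],[0,0,0,0,0,0,-0.5],[0,0,0,0,0,0,-0.5]]], squeeze=40)

```text
t: 3.32
tcp_pos: [0.5611, 0.002, 0.049]
tool_rot: [0.183, 0.983, -0.001, -0.001]
force: [-2.4, -5.9, -4.1]
finger_gap: 0.313
gripper_force: 39.6
```

Emit:
servo_tool(rows=[[[0,0,6,0,0,0,-0.5],[0,0,6,0,0,0,-0.5],[0,0,6,0,0,0,-0.5],[0,0,6,0,0,0,-0.5],[0,0,6,0,0,0,-0.5],[0,0,6,0,0,0,-0.5],[0,0,2,0,0,0,-0.5],[0,0,0,0,0,0,-0.5]]])

```text
t: 3.98
tcp_pos: [0.5613, 0.0022, 0.049]
tool_rot: [0.494, 0.87, -0.001, -0.0]
force: [-2.0, -4.6, -4.3]
finger_gap: 0.321
gripper_force: 39.6
```

Emit:
servo_tool(rows=[[[0,0,0,0,0,0,-0.5],[0,0,0,0,0,0,0.5],[0,0,0,0,0,0,0.5],[0,0,0,0,0,0,0.5],[0,0,0,0,0,0,0.5],[0,0,0,0,0,-0.03,0.5],[0,0,0,0,0,-0.035,0.5],[0,0,0,0,0,-0.035,0.5]]])

```text
t: 4.65
tcp_pos: [0.5616, 0.0038, 0.1492]
tool_rot: [0.493, 0.87, -0.0, -0.001]
force: [0.7, 0.2, 0.5]
finger_gap: 0.748
gripper_force: 0.0
```

```bash
python3 - <<'E'
from h import *
for _ in range(4): manip.snapshot("wrist")
i=manip.camera_info("wrist");im=manip.snapshot("wrist");np.save("w2.npy",i,allow_pickle=True)
a=proj(i,[.5615,.0022,.03]);print(a,manip.sense()["tcp_pos"])
M=cv2.getRotationMatrix2D((0,0),0,1)
x,y=(a-[70,52.5]).round().astype(int);x=np.clip(x,0,420);y=np.clip(y,0,315);print("origin",x,y)
cv2.imwrite("pics/w2.png",im);cv2.imwrite("pics/w2c.png",cv2.resize(im[y:y+105,x:x+140],(784,588),interpolation=cv2.INTER_CUBIC))
E
```

```text
[272.20124306 202.9401629 ] [0.56182089 0.00372214 0.14859102]
origin 202 150
```

View pics/w2c.png

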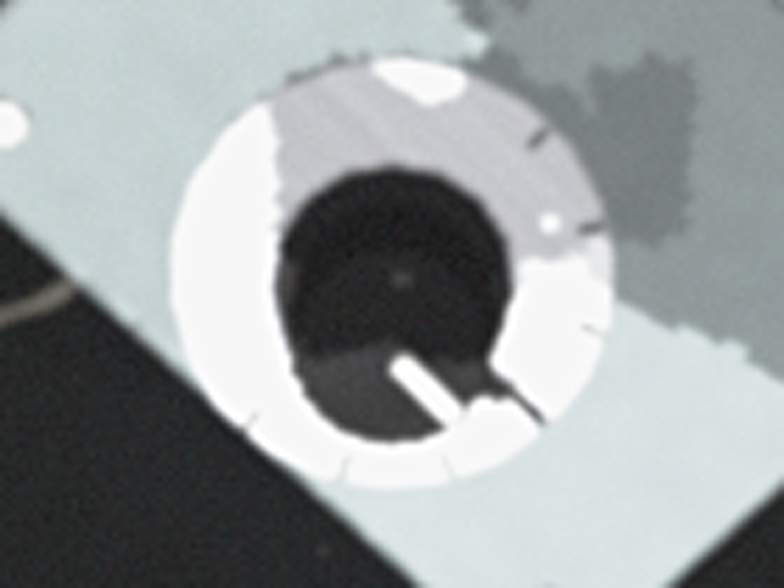

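The white line runs (400,365)→(455,415) and the long mark (500,380)→(545,422), so they are almost aligned. I'll work out the residual angle.

```bash
python3 - <<'E'
from h import *
i=np.load("w2.npy",allow_pickle=True).item();c=cv2.cvtColor(cv2.imread("pics/w2c.png"),cv2.COLOR_BGR2GRAY)
f=lambda u,v,z: ray(i,202+(u+.5)/5.6-.5,150+(v+.5)/5.6-.5,z)
d=f(392.5,272.5,.021);h=lambda p,q:np.degrees(np.arctan2(*(p-q)[[1,0]]))
m=np.zeros_like(c);cv2.fillPoly(m,[np.array([[375,345],[410,340],[470,400],[445,440]])],255)
n,L,S,Z=cv2.connectedComponentsWithStats(((c>140)&(m>0)).astype(np.uint8))
k=1+np.argmax(S[1:,4]);ys,xs=np.where(L==k);print(S[k])
P=np.array([f(x,y,.0585) for x,y in zip(xs,ys)])[:,:2];e=np.linalg.svd(P-P.mean(0),full_matrices=False)[2][0]
print("line",np.degrees(np.arctan2(e[1],e[0]))%180-180*0, "ends",P[[0,-1]])
print("dial",d,"mark",h(f(545,422,.021),d),h(f(530,407,.021),d),"plate -13.4")
t=f(455,415,.0585);print("line by hand",h(t,f(400,365,.0585)),"from axis",h(f(428,390,.0585)*1,np.array([*d[:2],0])))
for a in(0,-13.4):
  for r,z in((.0265,.024),(.036,.021)):
    p=d+np.array([r*np.cos(np.radians(a)),r*np.sin(np.radians(a)),0]);p[2]=z;q=proj(i,p);print(a,r,(q-[202,150]+.5)*5.6)
E
```

```text
[ 390  354   80   87 2569]
line 160.3999841719755 ends [[ 0.56228363  0.00302378]
 [ 0.57431619 -0.00504054]]
dial [0.56015229 0.00344106 0.021     ] mark -14.754844724186727 -14.691919431657274 plate -13.4
line by hand -13.0395545805713 from axis -21.394331567635668
0 0.0265 [532.84736526 358.33122999]
0 0.036 [580.32364611 380.49201676]
-13.4 0.0265 [509.1818362  386.75082428]
-13.4 0.036 [548.3808049  418.30377114]
```

```bash
python3 - <<'E'
from h import *
i=np.load("w2.npy",allow_pickle=True).item();c=cv2.cvtColor(cv2.imread("pics/w2c.png"),cv2.COLOR_BGR2GRAY)
f=lambda u,v,z: ray(i,202+(u+.5)/5.6-.5,150+(v+.5)/5.6-.5,z)
# weighted centroid across diagonals u+v = const
pts=[]
for s in range(775,850,5):
    w=[];q=[]
    for k in range(-22,23):
        u,v=s/2+18+k*.7,s/2-18-k*.7
        w.append(max(0,float(cv2.getRectSubPix(c,(1,1),(u,v))[0,0])-80));q.append((u,v))
    w=np.array(w);pts.append((w[:,None]*q).sum(0)/w.sum())
pts=np.array(pts);print(pts[::4].round(1).tolist())
P=np.array([f(u,v,.0585)[:2] for u,v in pts]);e=np.linalg.svd(P-P.mean(0))[2][0];print("line",np.degrees(np.arctan2(e[1],e[0])))
cv2.imwrite("pics/w2d.png",cv2.resize(c[330:450,370:570],(800,480),interpolation=cv2.INTER_CUBIC))
E
```

```text
[[405.3, 369.7], [415.8, 379.2], [426.1, 388.9], [436.0, 399.0]]
line -14.7013187569695
```

View pics/w2d.png

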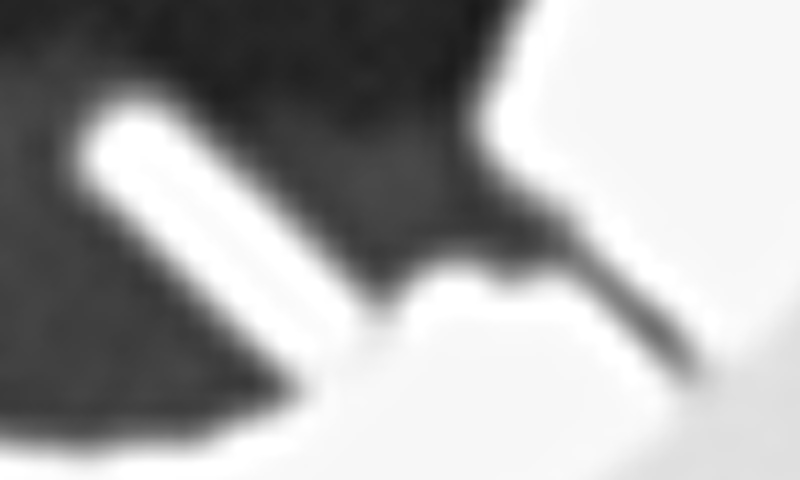

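The pointer and the long mark line up within about 1° (both near -14.7° in world), so the knob is done. The grip also confirmed the wrist calibration, putting the seat at about (0.5852, 0.1032) with yaw -13.4°. Next is the aluminium half.

Emit:
servo_tool(rows=[[[0,0,0,-0.0303,-0.0153,-0.01,0.6],[0,0,0,-0.0303,-0.0153,-0.01,0.6],[0,0,0,-0.0303,-0.0153,-0.01,0.6],[0,0,0,-0.0303,-0.0153,0,0.6],[0,0,0,-0.0303,-0.0153,0,0.6],[0,0,0,-0.0303,-0.0153,0,0.6],[0,0,0,-0.0303,-0.0153,0,0.6],[0,0,0,-0.0303,-0.0153,0,0.6]]])

```text
t: 5.57
tcp_pos: [0.5802, -0.2683, 0.1761]
tool_rot: [0.493, 0.87, 0.0, -0.002]
force: [1.0, 0.3, -0.5]
finger_gap: 0.801
gripper_force: 0.0
```

Emit:
servo_tool(rows=[[[0,0,-7,0,0,0,0.2],[0,0,-7,0,0,0,0.2],[0,0,-7,0,0,0,0.2],[0,0,-7,0,0,0,0.2],[0,0,-7,0,0,0,0.2],[0,0,-7,0,0,0,0.2],[0,0,-7,0,0,0,0.2],[0,0,-7,0,0,0,0.2]]])

```text
t: 6.23
tcp_pos: [0.5803, -0.2666, 0.1759]
tool_rot: [0.024, 1.0, 0.001, -0.002]
force: [-0.3, -0.3, -0.0]
finger_gap: 0.597
gripper_force: 0.0
```

Emit:
servo_tool(rows=[[[0,0,-6,0,0,0,0.2],[0,0,-6,0,0,0,0.2],[0,0,-6,0,0,0,0.2],[0,0,0,0,0,0,0.2],[0,0,0,0,0,0,0.2]]])

```text
t: 6.65
tcp_pos: [0.5806, -0.2668, 0.1766]
tool_rot: [-0.128, 0.992, 0.001, -0.001]
force: [0.2, -0.3, 0.1]
finger_gap: 0.598
gripper_force: 0.0
```

```bash
python3 - <<'E'
from h import *
manip.snapshot("wrist");s=manip.sense()
i=manip.camera_info("wrist");im=manip.snapshot("wrist");np.save("w3.npy",i,allow_pickle=True);cv2.imwrite("pics/w3.png",im)
a=proj(i,[.580,-.267,.02]);print(a,s["t"],s["tcp_pos"],s["tool_rot"],s["q"])
x,y=(a-[100,75]).round().astype(int);x=np.clip(x,0,360);y=np.clip(y,0,270);print("origin",x,y)
cv2.imwrite("pics/w3c.png",cv2.resize(im[y:y+150,x:x+200],(800,600),interpolation=cv2.INTER_CUBIC))
E
```

```text
[273.90462175 191.23414004] 6.7 [ 0.580767   -0.26690035  0.17693292] [-1.28137672e-01  9.91755412e-01  9.51478986e-04 -1.01676224e-03] [-6.05354834e-01  6.01901789e-01  1.43959988e+00  5.74011657e-05
  1.10287556e+00 -2.43315926e+00]
origin 174 116
```

View pics/w3c.png

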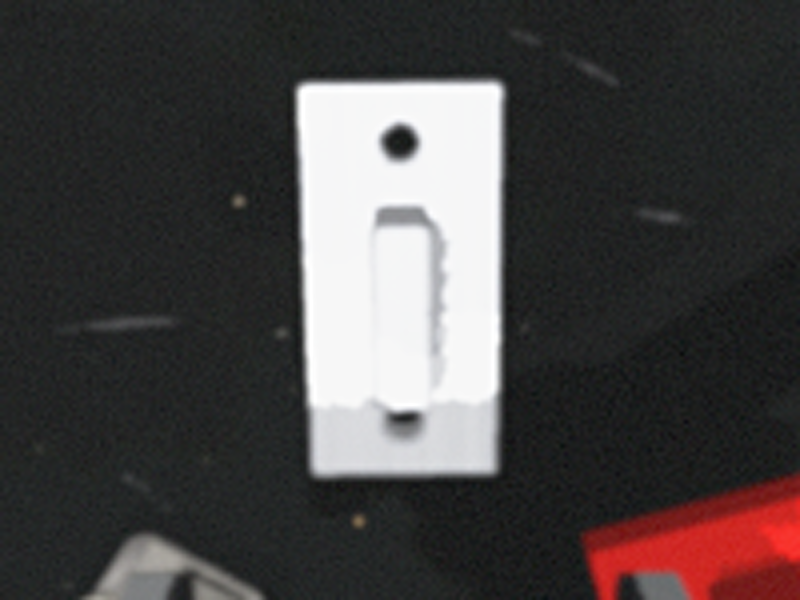

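The aluminium half is centred in the crop, with plate corners (296,83), (503,83), (500,474) and (312,476). The rib top spans (376–430, 226–408), and the hole is at (400,142).

```bash
python3 - <<'E'
from h import *
from scipy.spatial.transform import Rotation as Q
i=np.load("w3.npy",allow_pickle=True).item();f=lambda u,v,z: ray(i,174+(u+.5)/4-.5,116+(v+.5)/4-.5,z)
U=np.array([f(*p,.014) for p in[(296,83),(503,83),(500,474),(312,476)]]);h=lambda p,q:np.degrees(np.arctan2(*(p-q)[[1,0]]))
print("plate",U.mean(0),h(U[3],U[0]),h(U[2],U[1]),h(U[1],U[0])-90,h(U[2],U[3])-90,np.linalg.norm(U[0]-U[3]),np.linalg.norm(U[0]-U[1]))
r=[f(402,226,.046),f(402,407,.046)];print("rib",(r[0]+r[1])/2,h(r[1],r[0]),np.linalg.norm(r[0]-r[1]))
print("hole",f(400,142,.014))
s=manip.sense();R=Q.from_quat(s["tool_rot"]).as_matrix();print(R.round(3),R.T@(U.mean(0)-s["tcp_pos"]))
E
```

```text
plate [ 0.57785236 -0.2670868   0.014     ] 15.585866192165064 15.602278906853188 14.679246946683563 15.27221691758642 0.10146275155573324 0.04965946249096007
rib [ 0.57720747 -0.26754371  0.046     ] 14.659694767526771 0.04262232068255126
hole [ 0.54265008 -0.27703833  0.014     ]
[[-0.967 -0.255 -0.002]
 [-0.255  0.967  0.001]
 [ 0.001  0.002 -1.   ]] [0.00278041 0.00045793 0.16326538]
```

Emit:
servo_tool(rows=[[[0,0,-0.3,0.003,0.0005,0.02,0.2],[0,0,0,0,0,0.025,0.2],[0,0,0,0,0,0.025,0.2],[0,0,0,0,0,0.025,0.2],[0,0,0,0,0,0.02,0.2],[0,0,0,0,0,0.015,0.2],[0,0,0,0,0,0.007,0.2],[0,0,0,0,0,0.003,0.2]]])

```text
t: 7.42
tcp_pos: [0.5776, -0.2671, 0.0368]
tool_rot: [-0.132, 0.991, 0.001, -0.001]
force: [0.2, -0.6, -0.3]
finger_gap: 0.598
gripper_force: 0.0
```

Emit:
servo_tool(rows=[[[0,0,0,0,0,0,-1],[0,0,0,0,0,0,-1],[0,0,0,0,0,0,-1],[0,0,0,0,0,0,-1],[0,0,0,0,0,0,-1],[0,0,0,0,0,0,-1],[0,0,0,0,0,0,-1],[0,0,0,0,0,0,-1]]], squeeze=70)

```text
t: 8.08
tcp_pos: [0.5795, -0.2685, 0.0402]
tool_rot: [-0.132, 0.991, -0.001, 0.001]
force: [-0.8, 0.4, 5.4]
finger_gap: -0.001
gripper_force: 3.2
```

Fully shut gap, so the rib may have been missed. I'll look.

```bash
python3 - <<'E'
from h import *
a=manip.snapshot("wrist");b=manip.snapshot("scene");i=manip.camera_info("scene");p=proj(i,[.578,-.267,.03]).astype(int);print(p,manip.sense()["finger_gap"],manip.sense()["gripper_force"])
x=np.clip(p[0]-50,0,460);y=np.clip(p[1]-75,0,270)
o=np.hstack([cv2.resize(a[150:],(400,193*400//400)) if 0 else cv2.resize(a[120:,140:420],(448,480)),cv2.resize(b[y:y+150,x:x+100],(320,480),interpolation=cv2.INTER_CUBIC)]);cv2.imwrite("pics/g1.png",o)
E
```

```text
[392 266] 0.0038365197886397074 3.2187494394747773
```

View pics/g1.png

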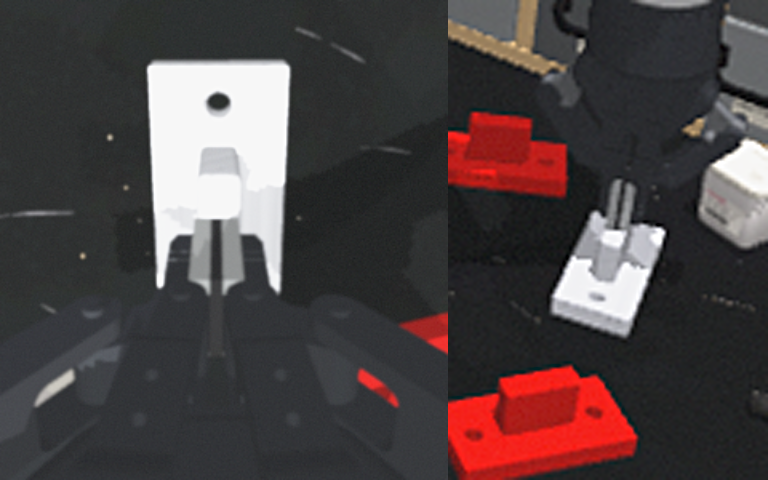

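```bash
python3 - <<'E'
from h import *
from scipy.spatial.transform import Rotation as Q
s=manip.sense();R=Q.from_quat(s["tool_rot"]).as_matrix();t=np.array(s["tcp_pos"]);i=manip.camera_info("wrist");j=manip.camera_info("scene")
print(t,s["force"],s["finger_gap"],s["gripper_force"])
for d in(-.04,-.02,0,.01,.019):
    for x in(.011,):
        P=t+R@[x,0,d];a=proj(i,P);print(d,"wrist g1",((a-[140,120])*1.6).round(),"scene g1",((proj(j,t+R@[0,0,d])-[392-50,266-75])*3.2+[448,0]).round(),P.round(3))
E=lambda x,y,z:np.array([.5775,-.2672,0])+[x*np.cos(.262)-y*np.sin(.262),x*np.sin(.262)+y*np.cos(.262),z]
for p in[(-.022,0,.046),(.022,0,.046),(-.05,0,.014),(-.022,0,.014)]:print(p,"wrist",((proj(i,E(*p))-[140,120])*1.6).round(),"scene",((proj(j,E(*p))-[342,191])*3.2+[448,0]).round())
E
```

```text
[ 0.57949495 -0.2684626   0.04021127] [-0.59268537 -0.25439397  6.3318968 ] 0.0038365197886397074 3.2187494394747773
-0.04 wrist g1 [214. 273.] scene g1 [624. 179.] [ 0.569 -0.271  0.08 ]
-0.02 wrist g1 [214. 234.] scene g1 [620. 205.] [ 0.569 -0.271  0.06 ]
0 wrist g1 [214. 204.] scene g1 [616. 230.] [ 0.569 -0.271  0.04 ]
0.01 wrist g1 [214. 192.] scene g1 [613. 242.] [ 0.569 -0.271  0.03 ]
0.019 wrist g1 [214. 182.] scene g1 [612. 253.] [ 0.569 -0.271  0.021]
(-0.022, 0, 0.046) wrist [220. 174.] scene [605. 242.]
(0.022, 0, 0.046) wrist [220. 300.] scene [622. 205.]
(-0.05, 0, 0.014) wrist [220.  64.] scene [586. 308.]
(-0.022, 0, 0.014) wrist [220. 142.] scene [598. 282.]
```

Emit:
servo_tool(rows=[[[0,0,0,0,0,-0.002,-1],[0,0,0,0,0,-0.002,-1],[0,0,0,0,0,-0.002,-1],[0,0,0,0,0,-0.002,-1],[0,0,0,0,0,0,-1],[0,0,0,0,0,0,-1]]])

```text
t: 8.68
tcp_pos: [0.5784, -0.2677, 0.0464]
tool_rot: [-0.132, 0.991, -0.0, -0.0]
force: [-0.4, 0.1, 0.5]
finger_gap: -0.001
gripper_force: 0.0
```

```bash
python3 - <<'E'
from h import *
from scipy.spatial.transform import Rotation as Q
i=np.load("w1.npy",allow_pickle=True).item();R=Q.from_quat([.183,.983,0,-.001]).as_matrix();t=np.array([.5647,.0016,.225])
for d in(-.03,-.02,-.01,0,.01,.02):
    print(d,[(proj(i,t+R@[x,y,d])/.7).round().tolist() for x,y in((.011,.03),(.011,-.03),(-.011,.03))])
# current closed view: print column profile at the finger
i=manip.camera_info("wrist");s=manip.sense();R=Q.from_quat(s["tool_rot"]).as_matrix();t=np.array(s["tcp_pos"])
im=manip.snapshot("wrist");
for d in(-.03,-.02,-.01,0,.01,.019):print(d,proj(i,t+R@[.011,0,d]).round(1))
cv2.imwrite("pics/g2.png",cv2.resize(im[180:330,180:380],(800,600),interpolation=cv2.INTER_CUBIC))
E
```

```text
-0.03 [[493.0, 398.0], [289.0, 398.0], [489.0, 461.0]]
-0.02 [[487.0, 381.0], [296.0, 382.0], [483.0, 441.0]]
-0.01 [[481.0, 367.0], [302.0, 367.0], [477.0, 424.0]]
0 [[476.0, 355.0], [308.0, 355.0], [472.0, 409.0]]
0.01 [[471.0, 343.0], [312.0, 344.0], [468.0, 395.0]]
0.02 [[467.0, 334.0], [316.0, 334.0], [464.0, 383.0]]
-0.03 [273.8 277.7]
-0.02 [273.8 266.4]
-0.01 [273.9 256.5]
0 [273.9 247.7]
0.01 [273.9 240. ]
0.019 [273.9 233.7]
```

The contact shows the shut fingertips sit about 6 mm behind the reported TCP rather than ahead of it, so the fingers closed on top of the rib. I'll open, go lower with force checks, and grip again.

Emit:
servo_tool(rows=[[[0,0,0,0,0,-0.006,0.1],[0,0,0,0,0,0,0.1],[0,0,0,0,0,0,0.1],[0,0,0,0,0,0,0.1],[0,0,0,0,0,0.008,0.1],[0,0,0,0,0,0.006,0.1],[0,0,0,0,0,0.004,0.1],[0,0,0,0,0,0.002,0.1]]])

```text
t: 9.4
tcp_pos: [0.5776, -0.2672, 0.031]
tool_rot: [-0.132, 0.991, 0.001, -0.001]
force: [-0.2, -0.7, -0.6]
finger_gap: 0.55
gripper_force: 0.0
```

Emit:
servo_tool(rows=[[[0,0,0,0,0,0.003,0.1],[0,0,0,0,0,0.003,0.1],[0,0,0,0,0,0.002,0.1],[0,0,0,0,0,0,0.1]]])

```text
t: 9.73
tcp_pos: [0.5782, -0.2675, 0.0239]
tool_rot: [-0.132, 0.991, 0.0, -0.0]
force: [-0.4, 0.2, 0.5]
finger_gap: 0.549
gripper_force: 0.0
```

Emit:
servo_tool(rows=[[[0,0,0,0,0,0,-0.9],[0,0,0,0,0,0,-0.9],[0,0,0,0,0,0,-0.9],[0,0,0,0,0,0,-0.9],[0,0,0,0,0,0,-0.9],[0,0,0,0,0,0,-0.9],[0,0,0,0,0,0,-0.9],[0,0,0,0,0,0,-0.9]]], squeeze=70)

```text
t: 10.4
tcp_pos: [0.5787, -0.2679, 0.0249]
tool_rot: [-0.132, 0.991, -0.0, 0.0]
force: [-0.9, 0.4, 4.4]
finger_gap: 0.139
gripper_force: 71.3
```

Emit:
servo_tool(rows=[[[0,0,0,0,0,-0.004,-0.9],[0,0,0,0,0,-0.01,-0.9],[0,0,0,0,0,-0.016,-0.9],[0,0,0,0,0,-0.02,-0.9],[0,0,0,0,0,-0.02,-0.9],[0,0,0,0,0,-0.015,-0.9],[0,0,0,0,0,-0.01,-0.9],[0,0,0,0,0,0,-0.9]]])

```text
t: 11.07
tcp_pos: [0.5796, -0.2683, 0.122]
tool_rot: [-0.132, 0.991, -0.001, 0.002]
force: [1.5, -1.9, -1.8]
finger_gap: 0.141
gripper_force: 70.5
```

Emit:
servo_tool(rows=[[[0,0,0,-0.0043,0.0149,0,-0.9],[0,0,0,-0.0086,0.0297,0,-0.9],[0,0,0,-0.0086,0.0297,0,-0.9],[0,0,0,-0.0086,0.0297,0,-0.9],[0,0,0,-0.0086,0.0297,0,-0.9],[0,0,0,-0.0086,0.0297,0,-0.9],[0,0,0,-0.0086,0.0297,0,-0.9],[0,0,0,-0.0086,0.0297,0,-0.9]]])

```text
t: 11.73
tcp_pos: [0.5805, -0.0331, 0.1179]
tool_rot: [-0.132, 0.991, 0.001, -0.002]
force: [0.8, 0.8, -2.8]
finger_gap: 0.144
gripper_force: 70.5
```

Emit:
servo_tool(rows=[[[0,0,0,-0.0086,0.0297,0,-0.9],[0,0,0,-0.0086,0.0297,0,-0.9],[0,0,0,-0.0086,0.0297,0,-0.9],[0,0,0,-0.0086,0.0297,0,-0.9],[0,0,0,-0.0043,0.0149,0,-0.9],[0,0,3.5,0,0,0,-0.9],[0,0,5,0,0,0,-0.9],[0,0,5,0,0,0,-0.9]]])

```text
t: 12.4
tcp_pos: [0.5827, 0.1051, 0.1178]
tool_rot: [-0.013, 1.0, 0.0, -0.002]
force: [-0.8, 0.1, -2.5]
finger_gap: 0.141
gripper_force: 70.5
```

Emit:
servo_tool(rows=[[[0,0,5,0,0,0,-0.9],[0,0,5,0,0,0,-0.9],[0,0,5,0,0,0,-0.9],[0,0,0,0,0,0,-0.9],[0,0,0,0,0,0,-0.9],[0,0,0,0,0,0,-0.9]]])

```text
t: 12.9
tcp_pos: [0.5838, 0.1038, 0.1186]
tool_rot: [0.115, 0.993, -0.0, -0.001]
force: [0.4, -1.3, -2.8]
finger_gap: 0.145
gripper_force: 70.5
```

```bash
python3 - <<'E'
from h import *
from scipy.spatial.transform import Rotation as Q
manip.snapshot("wrist");s=manip.sense();i=manip.camera_info("wrist");im=manip.snapshot("wrist");np.save("w4.npy",i,allow_pickle=True);cv2.imwrite("pics/w4.png",im)
print(s["t"],s["tcp_pos"],s["tool_rot"],s["finger_gap"],s["force"])
R=Q.from_quat(s["tool_rot"]).as_matrix();t=np.array(s["tcp_pos"]);print(np.degrees(np.arctan2(-R[1,0],-R[0,0])))
B=t+np.array([0,0,-.0249])
for x in(.05,.036,-.05):
  print([proj(i,B+R@[x,y,-.014]).round(1).tolist() for y in(-.024,0,.024)])
cv2.imwrite("pics/w4c.png",cv2.resize(im[120:300,150:390],(800,600),interpolation=cv2.INTER_CUBIC))
E
```

```text
12.95 [0.5840441  0.10371746 0.11880017] [ 1.15247442e-01  9.93336546e-01 -2.68861023e-05 -7.29700655e-04] 0.14588891353085637 [ 0.81628313 -0.96254141 -2.09947313]
-13.23580738691781
[[226.5, 168.6], [274.0, 168.5], [321.5, 168.5]]
[[227.8, 195.3], [274.0, 195.3], [320.3, 195.3]]
[[234.4, 333.4], [274.2, 333.4], [314.1, 333.3]]
```

View pics/w4c.png

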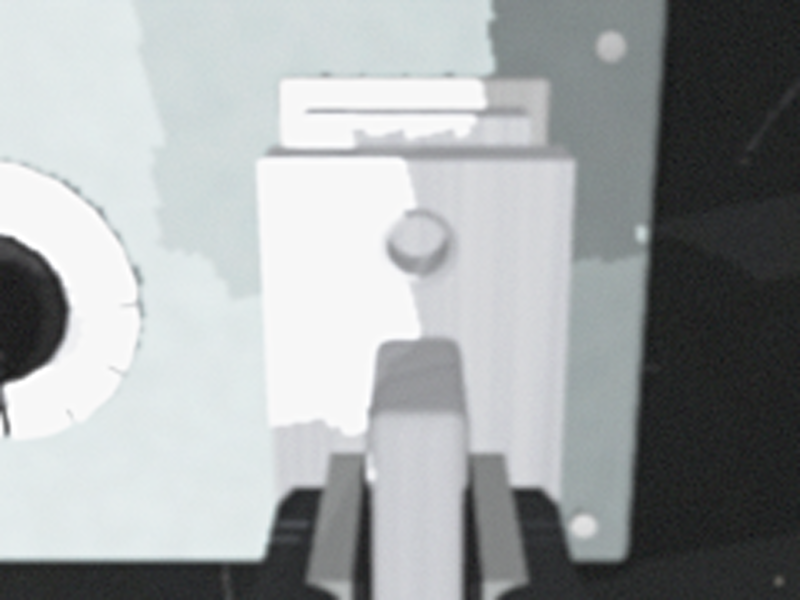

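The half is held square. The plate's near edge is at row 158 and the hole at (419,243), about 1 mm further along tool x than nominal. The lower half is visible below it, laterally centred with it near column 415. I'll check the longitudinal offset.

```bash
python3 - <<'E'
from h import *
i=np.load("w4.npy",allow_pickle=True).item();g=lambda P:((proj(i,P)-[150,120]+.5)*10/3).round(1).tolist()
a=np.radians(-13.4);S=np.array([.5853,.1033]);R=np.array([[np.cos(a),-np.sin(a)],[np.sin(a),np.cos(a)]])
for z in(.017,.03,.048):print(z,[g([*(S+R@[-.05,y]),z]) for y in(-.024,0,.024)])
print("knob mark/plate corner",g([*(S+R@[0,-.104]),.0585]),g([*(S+R@[-.075,.058]),.017]),g([*(S+R@[.075,.058]),.017]))
print("dowel",g([*(S+R@[-.036,0]),.06]),g([*(S+R@[-.036,0]),.048]))
E
```

```text
0.017 [[313.3, 99.3], [415.9, 99.5], [518.4, 99.7]]
0.03 [[307.9, 106.3], [415.8, 106.6], [523.7, 106.8]]
0.048 [[299.2, 117.5], [415.7, 117.7], [532.1, 118.0]]
knob mark/plate corner [-77.7, 361.8] [671.6, -11.3] [629.6, 567.7]
dowel [415.5, 196.6] [415.6, 184.7]
```

Emit:
servo_tool(rows=[[[0,0,0.2,-0.0023,0,0.008,-0.9],[0,0,0,0,0,0.009,-0.9],[0,0,0,0,0,0.007,-0.9],[0,0,0,0,0,0.004,-0.9],[0,0,0,0,0,0,-0.9],[0,0,0,0,0,0,-0.9],[0,0,0,0,0,0,-0.9]]])

```text
t: 13.58
tcp_pos: [0.5871, 0.1029, 0.0914]
tool_rot: [0.118, 0.993, 0.0, 0.0]
force: [-0.4, 0.2, -1.9]
finger_gap: 0.143
gripper_force: 70.5
```

Emit:
servo_tool(rows=[[[0,0,0,0.0007,0,0.002,-0.9],[0,0,0,0,0,0.002,-0.9],[0,0,0,0,0,0.002,-0.9],[0,0,0,0,0,0.002,-0.9],[0,0,0,0,0,0.002,-0.9],[0,0,0,0,0,0,-0.9],[0,0,0,0,0,0,-0.9]]])

```text
t: 14.17
tcp_pos: [0.5861, 0.1031, 0.0812]
tool_rot: [0.118, 0.993, -0.0, -0.0]
force: [0.1, -0.9, -2.3]
finger_gap: 0.145
gripper_force: 70.5
```

The dowels are entering with no contact force. I'll continue.

Emit:
servo_tool(rows=[[[0,0,0,0,0,0.001,-0.9],[0,0,0,0,0,0.001,-0.9],[0,0,0,0,0,0.001,-0.9],[0,0,0,0,0,0.001,-0.9],[0,0,0,0,0,0.001,-0.9],[0,0,0,0,0,0,-0.9],[0,0,0,0,0,0,-0.9]]])

```text
t: 14.75
tcp_pos: [0.5862, 0.103, 0.0763]
tool_rot: [0.118, 0.993, -0.0, -0.0]
force: [1.2, -0.4, -2.0]
finger_gap: 0.143
gripper_force: 70.5
```

Emit:
servo_tool(rows=[[[0,0,0,0,0,0.001,-0.9],[0,0,0,0,0,0.001,-0.9],[0,0,0,0,0,0.001,-0.9],[0,0,0,0,0,0.001,-0.9],[0,0,0,0,0,0.001,-0.9],[0,0,0,0,0,0,-0.9],[0,0,0,0,0,0,-0.9]]])

```text
t: 15.33
tcp_pos: [0.5863, 0.103, 0.0719]
tool_rot: [0.118, 0.993, -0.0, 0.0]
force: [-1.1, 0.6, 3.6]
finger_gap: 0.14
gripper_force: 71.2
```

Flush contact is about where I expected it (TCP 0.073). Now pressing down.

Emit:
servo_tool(rows=[[[0,0,0,0,0,0.001,-0.9],[0,0,0,0,0,0.001,-0.9],[0,0,0,0,0,0.001,-0.9],[0,0,0,0,0,0.001,-0.9],[0,0,0,0,0,0.001,-0.9],[0,0,0,0,0,0,-0.9],[0,0,0,0,0,0,-0.9]]], squeeze=90)

```text
t: 15.92
tcp_pos: [0.5864, 0.103, 0.0675]
tool_rot: [0.118, 0.993, -0.0, 0.0]
force: [-2.3, -0.3, 9.2]
finger_gap: 0.134
gripper_force: 92.6
```

Emit:
servo_tool(rows=[[[0,0,0,0,0,0.001,-0.9],[0,0,0,0,0,0.001,-0.9],[0,0,0,0,0,0.001,-0.9],[0,0,0,0,0,0,-0.9],[0,0,0,0,0,0,-0.9],[0,0,0,0,0,0,-0.9]]])

```text
t: 16.42
tcp_pos: [0.5865, 0.103, 0.0668]
tool_rot: [0.118, 0.993, -0.0, 0.001]
force: [-6.6, -0.4, 22.0]
finger_gap: 0.133
gripper_force: 94.6
```

It's on the stop: the last 3 mm commanded moved only 0.7 mm while the push rose from 9 to 22 N, and the total drop was about 6 mm. I'll hold for a moment and hand in.

Emit:
servo_tool(rows=[[[0,0,0,0,0,0,-0.9],[0,0,0,0,0,0,-0.9],[0,0,0,0,0,0,-0.9],[0,0,0,0,0,0,-0.9],[0,0,0,0,0,0,-0.9],[0,0,0,0,0,0,-0.9]]])

```text
t: 16.92
tcp_pos: [0.5864, 0.1031, 0.0668]
tool_rot: [0.118, 0.993, -0.0, 0.001]
force: [-5.2, -0.6, 22.3]
finger_gap: 0.134
gripper_force: 94.6
```

```bash
python3 - <<'E'
from h import *
s=manip.sense();print(s["t"],s["tcp_pos"],s["force"],s["ft_torque"])
if 14<s["force"][2]<36 and abs(s["tcp_pos"][2]-.0668)<.001: print(manip.sign_off())
E
```

```text
16.9167 [0.58642923 0.10305038 0.06683789] [-5.18184663 -0.58531189 22.27725158] [-0.13134188  1.15630345 -0.05329688]
the job is handed in; nothing more can be done
None
```

The job is handed in at 16.9 s: the tare knob reads zero (within about 1° by camera), and the aluminium upper half is on its dowels, flush by the height reading, and still held down on the stop with about 22 N; a first grip closed on top of the rib and was redone.

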